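# Index a milk sample under the reading head

## Robot

A 7-joint arm with a two-finger parallel gripper is mounted at the origin on the work surface; the furniture and walls round the work are solid. World frame = base frame: x ahead of the robot, y to its left, z up, the work surface at z = 0. Lengths are in m, angles in rad, forces in N, time in s.
With the tool pointing down it reaches from about 0.425 to 0.975 m from the base axis. Payload 16.7 kg.
Tool frame: the origin (TCP) lies midway between the tips of the shut fingers; the grasp point (between the pads) lies 19 mm behind it; x points along the fingers, y is the direction in which the jaws open and shut, and the axes are right-handed (so a half turn about x gives the same grasp; the last joint's range is limited). The gripper opens to 85 mm and grips with 20 to 120 N. Pads are 22 mm wide; open, the fingers measure 114 mm over their backs; the gripper's body (76 mm by 85 mm) begins 54 mm behind the grasp point. The pads swing forward as they close: fully open they stand 13 mm farther back than shut.
Start: joints at [-1.329, 0.426, 0.074, 1.606, -0.034, 1.111, -0.067], TCP at [0.257, 0.624, 0.207] pointing down, gripper open.
Joint ranges: [-2.85, 2.85], [-0.5, 2.14], [-1.23, 1.37], [0.21, 2.46], [-1.02, 4.16], [0.16, 2.05], [-2.73, 2.73]. Speed limits (rad/s): [1.89, 1.89, 2.39, 2.39, 3.01, 3.01, 3.01].

## Interface

Orientations are given as a 3x3 rotation matrix whose columns are the frame's x, y, z axes.
In Python, from bench import env gives the robot as it stands. The module is installed in compiled form; this text tells all that it offers.
- The arm moves only by the tool play_rows, never from a script. Its argument "deltas" is a list of rows, each an object with "slide": the shift along the tool's x, y, z in cm, a list of three; "turn": the turn, a rotation vector about the tool's x, y, z in rad, a list of three; "gripper": the closure, from 0 (fully open) to 1 (shut). In form: [{"slide": [x, y, z], "turn": [wx, wy, wz], "gripper": gripper}, ...]. A call has 1 to 10 rows; each row is the pose to reach, as a shift and turn from the pose measured when the call began, along the tool's axes at that moment; what a row does not reach only later rows make up. A row lasts 1/10 s, in which the tool goes at most 50 mm and 8.59 degrees, less where a joint would pass 70% of its speed; a pose out of reach is approached as far as the arm can. A call with a gripper value outside its range is refused whole. The fingers move at their own pace and stop on an object; "grip_force" is the grip in N (left out, the last holds). Time passes only in rows, so rows that repeat a pose let the fingers close. It gives the time, the measured TCP pose, the force and the opening at its end, in the units of the state.
- env.observe(): the state, without advancing time (a new reading comes with each control period).
- env.read_camera(name): name is "side" or "top" or "wrist"; returns (picture, depth): 420x560x3 uint8, red, green, blue; 420x560 float32, m along the optical axis (not along the pixel's ray), 0 where there is no reading.
- env.camera_info(name): a dict with "K" (3x3 intrinsics, pixels), "k1" (the pictures are not rectified: a ray, as slopes to the right and down, at radius r is drawn at 1 + k1 r^2 times it, then the intrinsics apply), "world_to_cam" (4x4, takes a point from world to camera coordinates). Camera axes: x right, y up, looking along -z (the intrinsics and any distortion apply to the point x, -y, -z); pixel columns grow to the right and rows downward; lengths in m; the calibration is good to about 2 mm. A picture is of the moment at which its call begins: read the wrist's pose just before it. camera_info takes no time and is no camera call; for the wrist camera it gives the pose at the moment of the call.
- env.hand_in(): hands the job in, once; it reports no verdict.
The state is a dict: "time_s": time; "qpos": joint angles; "dq": joint speeds; "tau": joint torques, N m; "tool_pos": TCP position; "orientation": TCP orientation; "force": force on the tool from outside, world axes, zero at the start; "torque": the same for the moment, N m; "finger_gap": finger opening in m.
Only numpy, scipy, OpenCV 4.12 (cv2) and the standard library are available. Lean on these libraries where they do the work, as an engineer would, in place of code of your own. Each camera call takes 0.05 s, during which the arm holds its last target. There are 200 camera calls.

## Task

Set the capped milk sample bottle upright in the round white pocket of the slide carriage, and let go of it. Then pull up the red spring plunger knob, slide the carriage along until the pocket stands in front of the tall blue reading head, and release the plunger so that its pin drops fully home in the hole of that station. Do not tip the bottle, and leave the jar, the cup and the rubber bulb where they are.

Things in the scene. Friction and masses are not known exactly. Their poses are not given: they have to be found in the camera images.
- milk_bottle: Loose clear glass bottle with creamy white contents and a white push cap, 136 mm tall, 0.31 kg; body 74 mm in diameter up to 90 mm height, cap 53 mm in diameter from 108 to 136 mm height (grip it there from above). Origin at the centre of its underside, z up. It stands on the worktop at the left; it may change places with the glass jar.
- fixture: Indexing slide fixed to the worktop: grey base 280 x 250 x 12 mm with two steel rails and a dark index bar with four 14 mm holes, 50 mm apart. Its origin is on the worktop; its y axis is the sliding direction, its x axis points across the slide, away from the robot. The holes lie at x = -70 mm, y = -75, -25, 25 and 75 mm in this frame. The carriage starts locked in the hole at y = -25 mm (home).
- carriage (a joint): Travel of the carriage along the fixture's y axis, in m: 0 at the home hole, stations at -0.05, 0, 0.05 and 0.10; range -0.052 to 0.102. Sliding friction 1.5 N; it stays where it is left.
- pocket (a point): Centre of the floor of the round white pocket on the carriage, 42 mm above the worktop; pocket 82 mm inside diameter, 92 mm outside, its wall rising 25 mm above the floor. The bottle's origin belongs here.
- knob (a point): Gripping point on the axis of the red plunger knob on the carriage, 125 mm from the pocket towards the robot (fixture -x). When the plunger is down the point is 74 mm above the worktop; the knob is 30 mm in diameter from 14 mm below this point to 10 mm above it, then a 38 mm flange 7 mm thick, by which it is easily pulled. Below the knob is a 20 mm steel stem housing (58 mm above the worktop at its top) with a 30 mm nut. Carriage plate top at 38 mm.
- plunger (a joint): How far the plunger is pulled up, in m: 0 is fully home in a hole, 0.010 is pin resting on the index bar between holes, 0.017 the upper stop. It slides straight up against a spring (4 N at 0, 11 N at 0.017) and springs back when let go. The carriage slides only when it is pulled more than 0.010; the pin is 10 mm thick with a rounded tip and has 2 mm play in the hole.
- read_head: Fixed blue upright reading head, 40 x 44 x 145 mm, dark round lens facing the carriage, green lamp; it stands at the back of the base at one of the stations at fixture y = -75, 25 or 75 mm. Origin at the centre of its foot, 12 mm above the worktop; axes parallel to the fixture's. The pocket is in front of it when both have the same y along the fixture; the two other stations have low grey covers.
- glass_jar: Bystander: clear glass jar standing upside down, 62 mm in diameter, 129 mm tall, origin under its centre.
- sample_cup: Bystander: lilac tapered cup with dark rim, 49 mm in diameter, 64 mm tall, origin under its centre.
- pipette_bulb: Bystander: red rubber pipette bulb lying on its side, 59 x 97 x 60 mm, origin under its centre.

How it is judged:
By the outcome, as a careful person would: the job done as asked, in the order asked, and still so for the second after the job is handed in, with the robot touching nothing.
It also fails if it takes over 51 s, if anything falls off the work surface, if the arm or the gripper's body presses on something with over 40 N, if the wrist force passes 120 N, or if a joint passes its speed limit or range.

## Working session

There is one attempt and no reset: what is moved stays moved. The work goes in short steps, Python scripts to look and compute and a tool call to move; the robot and the scene stay as the last step left them, time stands still between calls to the robot, and variables do not carry over. Pictures are saved under pics/ and viewed, about 8 in all and at most 12, crops included, and the job is handed in when it is done.

Besides the shell and the picture viewer there is one more tool, called after "Request:" by a JSON object that holds its "name" and its "arguments". play_rows: Moves the arm, as the interface text tells. Its arguments: {"type":"object","properties":{"deltas":{"type":"array"},"grip_force":{"type":"number"}},"required":["deltas"]}

```bash
mkdir -p pics; cat > h.py <<'E'
import numpy as np, cv2
from bench import env
def undist(info,uv):
    K=info["K"];k1=info["k1"]
    uv=np.atleast_2d(np.array(uv,float))
    d=np.array([k1,0,0,0,0.])
    return cv2.undistortPoints(uv[:,None],np.array(K),d)[:,0]
def pts(info,uv,depth):
    s=undist(info,uv);depth=np.asarray(depth,float)
    pc=np.c_[s[:,0]*depth,-s[:,1]*depth,-depth]
    T=np.linalg.inv(info["world_to_cam"])
    return pc@T[:3,:3].T+T[:3,3]
def plane(info,uv,z):
    a=pts(info,uv,np.ones(len(np.atleast_2d(uv))))
    c=np.linalg.inv(info["world_to_cam"])[:3,3]
    t=(z-c[2])/(a[:,2]-c[2])
    return c+(a-c)*t[:,None]
def cloud(info,dep):
    v,u=np.mgrid[0:420,0:560]
    P=pts(info,np.c_[u.ravel(),v.ravel()],dep.ravel()).reshape(420,560,3)
    P[dep<=0]=np.nan
    return P
E
python3 - <<'E'
from h import *
s=env.observe();print(s["time_s"],s["tool_pos"],s["orientation"],s["finger_gap"])
out=[]
for n in("top","side"):
    i=env.camera_info(n);p,d=env.read_camera(n)
    np.savez(n+"0.npz",p=p,d=d,**{k:np.array(i[k]) for k in("K","k1","world_to_cam")})
    print(n,np.linalg.inv(i["world_to_cam"])[:3,3],i["k1"],i["K"][0][0])
    cv2.imwrite(f"pics/{n}0.png",p[...,::-1])
E
```

```text
0.0 [0.25697372 0.62367982 0.20589732] [[-4.21289534e-04  3.80952788e-01  9.24594395e-01]
 [-1.23776429e-03  9.24593570e-01 -3.80953012e-01]
 [-9.99999145e-01 -1.30492144e-03  8.20081631e-05]] 0.08543493322503393
top [ 0.2915885  -0.05971349  1.11993019] -0.11921169726148909 428.6818512987536
side [0.32612651 0.60227835 0.70611157] -0.03570345398072811 437.39898720781963
```

View pics/top0.png

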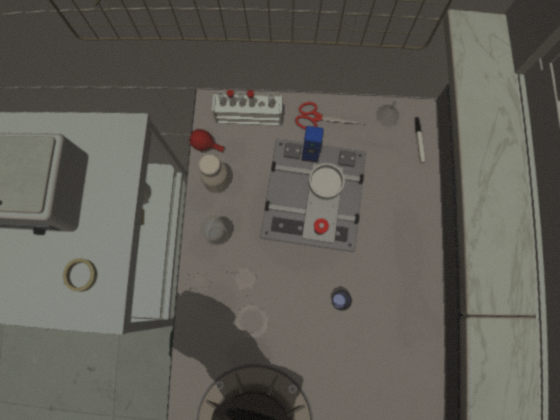

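View pics/side0.png

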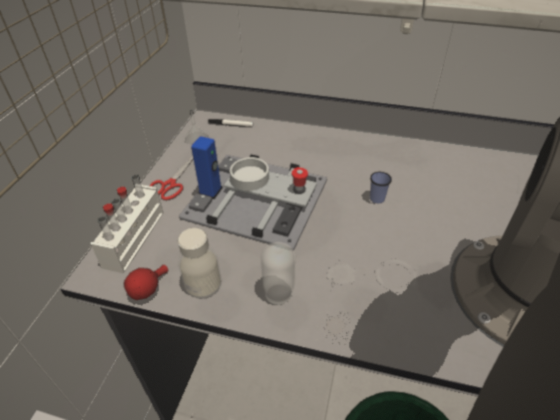

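The top view shows the bottle cap at (209,165), jar at (217,230), bulb at (202,140), pocket at (326,181), knob at (321,226), blue head at (313,145) and cup at (341,300). The side view agrees: cap at (193,243), knob at (299,177), head at (205,165).

```bash
python3 - <<'E'
from h import *
def load(n):
    z=np.load(n+"0.npz");return {k:z[k] for k in("K","k1","world_to_cam")},z["p"],z["d"]
def circ(P,m):
    q=P[m];q=q[~np.isnan(q[:,0])];return q
for n in("top","side"):
    i,p,d=load(n);P=cloud(i,d)
    hsv=cv2.cvtColor(p,cv2.COLOR_RGB2HSV)
    H,S,V=cv2.split(hsv)
    red=((H<8)|(H>172))&(S>150)&(V>60); blue=(H>105)&(H<130)&(S>150)&(V>40)
    print("==",n)
    for nm,m in(("red",red),("blue",blue)):
        k,l,st,c=cv2.connectedComponentsWithStats(m.astype(np.uint8))
        for j in range(1,k):
            if st[j,4]>40:
                q=circ(P,l==j)
                print(nm,c[j].round(1),st[j],"min",np.nanmin(q,0).round(3),"max",np.nanmax(q,0).round(3),"med",np.nanmedian(q,0).round(3))
    # cap: points with z near 0.136 near left
    pts_=[("cap",(P[...,2]>.125)&(P[...,2]<.15)),("pocketrim",(P[...,2]>.06)&(P[...,2]<.072)&(V>110)&(S<60)),("basez",(P[...,2]>.008)&(P[...,2]<.016))]
    for nm,m in pts_:
        k,l,st,c=cv2.connectedComponentsWithStats(m.astype(np.uint8))
        for j in range(1,k):
            if st[j,4]>60:
                q=P[l==j];rc=cv2.minAreaRect(q[:,:2].astype(np.float32)*1000)
                (cx,cy),r=cv2.minEnclosingCircle(q[:,:2].astype(np.float32)*1000)
                print(nm,c[j].round(1),st[j],"med",np.median(q,0).round(3),"rect",rc,"circ",round(cx),round(cy),round(r))
    if n=="top":
        cv2.imwrite("pics/top0c.png",cv2.resize(cv2.convertScaleAbs(p[80:320,180:420,::-1],alpha=1.6),None,fx=2.5,fy=2.5,interpolation=cv2.INTER_CUBIC))
E
```

```text
== top
red [309.1 114.8] [296 103  25  25 157] min [ 0.784 -0.141  0.003] max [ 0.859 -0.074  0.014] med [ 0.82  -0.114  0.009]
red [202. 140.] [190 130  33  20 339] min [0.696 0.125 0.015] max [0.745 0.209 0.064] med [0.716 0.178 0.052]
red [320.6 225.7] [315 219  13  14 119] min [ 0.474 -0.159  0.049] max [ 0.506 -0.129  0.096] med [ 0.489 -0.142  0.092]
blue [313.5 134. ] [306 127  16  16 201] min [ 0.682 -0.134  0.151] max [ 0.72  -0.097  0.161] med [ 0.701 -0.115  0.157]
cap [225.3  65.4] [   0   59  448   19 2248] med [0.897 0.116 0.138] rect ((896.9987182617188, 146.47744750976562), (8.916312217712402, 1225.5435791015625), 0.03996822610497475) circ 898 146 613
cap [312.2 144. ] [304 140  18   8  71] med [ 0.682 -0.114  0.138] rect ((683.1890258789062, -114.52809143066406), (42.86518478393555, 4.985312461853027), 82.37663269042969) circ 685 -115 21
cap [208.9 164.6] [198 154  23  22 374] med [0.62  0.134 0.135] rect ((621.9163818359375, 135.09274291992188), (52.70928955078125, 51.89021682739258), 70.94857788085938) circ 622 135 27
cap [210.7 226.5] [201 217  21  19 240] med [0.
[... 6071 characters left out ...]
rect ((820.5097045898438, -103.61517333984375), (64.8879623413086, 75.83113861083984), 43.85964584350586) circ 821 -109 43
basez [ 46.9 298.8] [  0 228 102 136 464] med [0.898 0.262 0.012] rect ((897.9479370117188, 225.30413818359375), (6.319696426391602, 330.53521728515625), 0.024633577093482018) circ 898 225 165
basez [479.1 288.4] [ 454  235   60  108 2316] med [0.101 0.03  0.013] rect ((93.60441589355469, -1.7006988525390625), (100.76170349121094, 263.2311706542969), 0.13727883994579315) circ 53 -2 132
basez [204.3 292.5] [185 281  37  17  91] med [0.605 0.168 0.013] rect ((609.946533203125, 158.95840454101562), (70.57554626464844, 26.517894744873047), 27.376787185668945) circ 616 147 35
```

View pics/top0c.png

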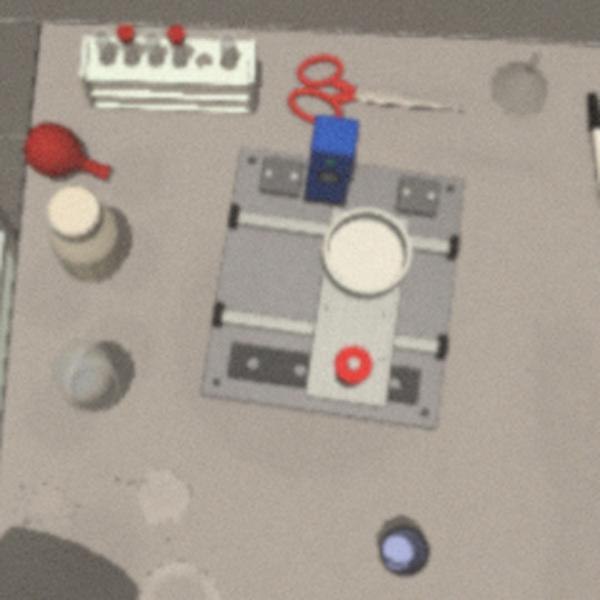

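Crop: fixture turned about -6°, head 50 mm along +y from the pocket, and covers at the ±75 stations, so the head is at y=+25. Next I check for obstacles along the path and work out the move numbers.

```bash
cat >> h.py <<'E'
def go(target,yaw=-6.0):
    """slide (cm) and turn for target TCP, tool down, jaw axis (tool y) at fixture y"""
    s=env.observe();R=np.array(s["orientation"]);a=np.radians(yaw)
    Rt=np.c_[[0,0,-1],[-np.sin(a),np.cos(a),0],[np.cos(a),np.sin(a),0]]
    from scipy.spatial.transform import Rotation as Ro
    print("t",round(s["time_s"],2),"pos",s["tool_pos"].round(4),"gap",round(s["finger_gap"],4),"F",np.round(s["force"],1),"q",np.round(s["qpos"],2))
    print("slide cm",(100*R.T@(np.array(target)-s["tool_pos"])).round(2),"turn",Ro.from_matrix(R.T@Rt).as_rotvec().round(3))
E
python3 - <<'E'
from h import *
z=np.load("top0.npz");i={k:z[k] for k in("K","k1","world_to_cam")};P=cloud(i,z["d"])
x,y,zz=P[...,0],P[...,1],P[...,2]
for a in np.arange(.15,.75,.1):
    print([ (round(float(np.nanmax(zz[m])),2) if (m:=(abs(x-a)<.05)&(abs(y-b)<.05)).any() else None) for b in np.arange(-.3,.8,.1)])
go((.6225,.1365,.26))
E
```

```text
[0.01, 0.01, 0.02, 0.03, 0.02, 0.01, -0.45, -0.13, -0.13, -0.13, -0.13]
[0.01, 0.07, 0.01, 0.01, 0.01, 0.01, None, -0.13, -0.13, -0.13, -0.13]
[0.01, 0.07, 0.01, 0.01, 0.01, 0.01, None, -0.13, -0.11, -0.11, -0.13]
[0.01, 0.1, 0.1, 0.03, 0.13, 0.11, None, -0.13, -0.12, 0.04, 0.04]
[0.02, 0.09, 0.09, 0.04, 0.14, 0.09, None, -0.13, -0.13, 0.05, 0.06]
[0.04, 0.07, 0.16, 0.03, 0.14, 0.14, None, -0.13, -0.13, 0.05, 0.05]
t 0.1 pos [0.257  0.6237 0.206 ] gap 0.0855 F [ 0.1 -0.3  0.2] q [-1.33  0.43  0.07  1.61 -0.03  1.11 -0.07]
slide cm [ -5.36 -31.13  52.36] turn [-0.286 -0.     0.001]
```

Request:
{"name": "play_rows", "arguments": {"deltas": [{"slide": [-5.4, -3, 5], "turn": [0, 0, 0], "gripper": 0}, {"slide": [-5.4, -31.1, 52.4], "turn": [-0.286, 0, 0], "gripper": 0}, {"slide": [-5.4, -31.1, 52.4], "turn": [-0.286, 0, 0], "gripper": 0}, {"slide": [-5.4, -31.1, 52.4], "turn": [-0.286, 0, 0], "gripper": 0}, {"slide": [-5.4, -31.1, 52.4], "turn": [-0.286, 0, 0], "gripper": 0}, {"slide": [-5.4, -31.1, 52.4], "turn": [-0.286, 0, 0], "gripper": 0}, {"slide": [-5.4, -31.1, 52.4], "turn": [-0.286, 0, 0], "gripper": 0}, {"slide": [-5.4, -31.1, 52.4], "turn": [-0.286, 0, 0], "gripper": 0}, {"slide": [-5.4, -31.1, 52.4], "turn": [-0.286, 0, 0], "gripper": 0}, {"slide": [-5.4, -31.1, 52.4], "turn": [-0.286, 0, 0], "gripper": 0}]}}

```text
time_s: 1.1
tool_pos: [0.55, 0.233, 0.2561]
orientation: [[-0.001, 0.104, 0.995], [-0.001, 0.995, -0.105], [-1.0, -0.001, -0.0]]
force: [1.0, 1.4, 0.1]
finger_gap: 0.0853
```

```bash
python3 -c "
from h import *
go((.6225,.1365,.26))"
```

```text
t 1.1 pos [0.55   0.233  0.2561] gap 0.0853 F [1.  1.4 0.1] q [-0.71  0.26  0.24  1.74 -0.07  1.15  1.02]
slide cm [-0.38 -8.84  8.22] turn [ 0.    -0.     0.001]
```

Request:
{"name": "play_rows", "arguments": {"deltas": [{"slide": [-0.4, -8.8, 8.2], "turn": [0, 0, 0], "gripper": 0}, {"slide": [-0.4, -8.8, 8.2], "turn": [0, 0, 0], "gripper": 0}, {"slide": [-0.4, -8.8, 8.2], "turn": [0, 0, 0], "gripper": 0}, {"slide": [-0.4, -8.8, 8.2], "turn": [0, 0, 0], "gripper": 0}, {"slide": [-0.4, -8.8, 8.2], "turn": [0, 0, 0], "gripper": 0}, {"slide": [-0.4, -8.8, 8.2], "turn": [0, 0, 0], "gripper": 0}]}}

```text
time_s: 1.7
tool_pos: [0.6217, 0.1382, 0.2599]
orientation: [[-0.001, 0.103, 0.995], [-0.001, 0.995, -0.103], [-1.0, -0.001, -0.001]]
force: [-0.9, -0.1, -0.5]
finger_gap: 0.0853
```

```bash
python3 - <<'E'
from h import *
i=env.camera_info("wrist");p,d=env.read_camera("wrist");P=cloud(i,d)
m=((P[...,2]>.128)&(P[...,2]<.145)).astype(np.uint8)
k,l,st,c=cv2.connectedComponentsWithStats(m)
for j in range(1,k):
    if st[j,4]>200:
        q=P[l==j];(cx,cy),r=cv2.minEnclosingCircle(q[:,:2].astype(np.float32)*1000);print(c[j].round(),st[j],"circ",round(cx,1),round(cy,1),round(r,1),"mean",q.mean(0).round(4),"minmax",np.percentile(q,[1,99],axis=0).round(4).tolist())
cv2.imwrite("pics/w1.png",p[...,::-1])
go((.6225,.1365,.105))
E
```

```text
[235.  13.] [213   0  43  30 675] circ 472.1 119.1 17.0 mean [0.4746 0.1196 0.1291] minmax [[0.4641, 0.1037, 0.128], [0.4847, 0.135, 0.1309]]
[274. 191.] [ 246  163   58   57 2604] circ 622.9 135.0 26.5 mean [0.6212 0.1353 0.1356] minmax [[0.5974, 0.1106, 0.1304], [0.6469, 0.1597, 0.1377]]
[ 48. 284.] [ 12 271  56  41 746] circ 702.0 -115.2 27.8 mean [ 0.6939 -0.102   0.1366] minmax [[0.6804, -0.1312, 0.1282], [0.7224, -0.0919, 0.1448]]
[260. 363.] [252 354  18  18 253] circ 815.2 98.8 9.9 mean [0.8137 0.0991 0.1334] minmax [[0.806, 0.0902, 0.1283], [0.8245, 0.1079, 0.1357]]
[214. 366.] [205 357  19  19 267] circ 814.9 47.2 10.6 mean [0.8136 0.0481 0.1335] minmax [[0.8056, 0.0388, 0.1283], [0.8247, 0.057, 0.136]]
t 1.75 pos [0.6217 0.1383 0.26  ] gap 0.0852 F [ 0.3  0.6 -0.2] q [-0.55  0.33  0.3   1.65 -0.1   1.18  1.24]
slide cm [15.5  -0.16  0.11] turn [ 0.002 -0.001  0.001]
```

View pics/w1.png

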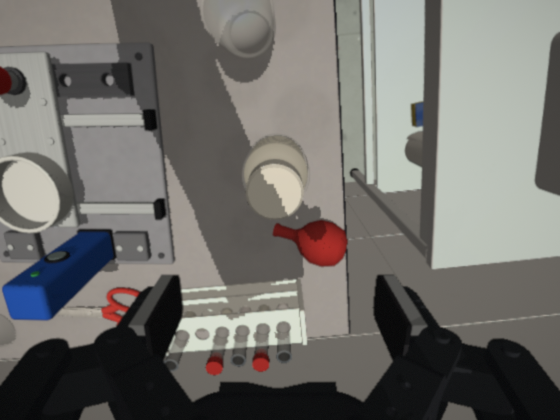

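The wrist view shows the cap at (274,191), the bulb clear of the finger lanes, and the jar well away. Descending.

Request:
{"name": "play_rows", "arguments": {"deltas": [{"slide": [0, -0.25, 0.1], "turn": [0, 0, 0], "gripper": 0}, {"slide": [4, -0.25, 0.1], "turn": [0, 0, 0], "gripper": 0}, {"slide": [8, -0.25, 0.1], "turn": [0, 0, 0], "gripper": 0}, {"slide": [12, -0.25, 0.1], "turn": [0, 0, 0], "gripper": 0}, {"slide": [14.5, -0.25, 0.1], "turn": [0, 0, 0], "gripper": 0}, {"slide": [15.5, -0.25, 0.1], "turn": [0, 0, 0], "gripper": 0}, {"slide": [15.5, -0.25, 0.1], "turn": [0, 0, 0], "gripper": 0}, {"slide": [15.5, -0.25, 0.1], "turn": [0, 0, 0], "gripper": 0}]}}

```text
time_s: 2.55
tool_pos: [0.6229, 0.136, 0.1064]
orientation: [[0.0, 0.102, 0.995], [-0.0, 0.995, -0.102], [-1.0, -0.0, 0.0]]
force: [0.5, -1.1, 0.5]
finger_gap: 0.0852
```

Request:
{"name": "play_rows", "arguments": {"deltas": [{"slide": [0, 0, 0], "turn": [0, 0, 0], "gripper": 0.3}, {"slide": [0, 0, 0], "turn": [0, 0, 0], "gripper": 0.6}, {"slide": [0, 0, 0], "turn": [0, 0, 0], "gripper": 0.7}, {"slide": [0, 0, 0], "turn": [0, 0, 0], "gripper": 0.7}, {"slide": [0, 0, 0], "turn": [0, 0, 0], "gripper": 0.7}, {"slide": [0, 0, 0], "turn": [0, 0, 0], "gripper": 0.7}], "grip_force": 40}}

```text
time_s: 3.15
tool_pos: [0.6268, 0.1378, 0.1111]
orientation: [[0.009, 0.102, 0.995], [0.004, 0.995, -0.102], [-1.0, 0.005, 0.009]]
force: [-0.9, 4.5, 39.4]
finger_gap: 0.0257
```

Request:
{"name": "play_rows", "arguments": {"deltas": [{"slide": [0, 0, 0], "turn": [0, 0, 0], "gripper": 0.7}, {"slide": [-1, 0, 0], "turn": [0, 0, 0], "gripper": 0.7}, {"slide": [-2, 0, 0], "turn": [0, 0, 0], "gripper": 0.7}, {"slide": [-2, 0, 0], "turn": [0, 0, 0], "gripper": 0.7}, {"slide": [-2, 0, 0], "turn": [0, 0, 0], "gripper": 0.7}]}}

```text
time_s: 3.65
tool_pos: [0.6266, 0.1377, 0.1313]
orientation: [[0.009, 0.102, 0.995], [0.004, 0.995, -0.102], [-1.0, 0.005, 0.009]]
force: [-0.3, 1.1, 0.3]
finger_gap: 0.0252
```

```bash
python3 -c "
from h import *
go((.616,-.156,.27))
p,d=env.read_camera('side');cv2.imwrite('pics/s2.png',p[120:360,80:400,::-1])"
```

```text
t 3.65 pos [0.6266 0.1377 0.1313] gap 0.0252 F [-0.3  1.1  0.3] q [-0.52  0.45  0.27  1.77 -0.15  0.93  1.28]
slide cm [-13.99 -29.27   2.06] turn [ 0.003  0.009 -0.005]
```

View pics/s2.png

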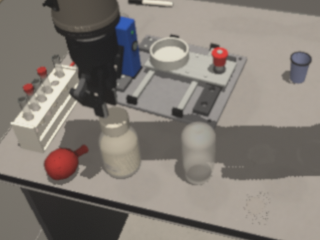

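The grip failed: the gap went to 25 mm, as if nothing was between the pads. In the side crop the bottle still stands with its cap near (116,115). I'll look closer before moving.

```bash
python3 - <<'E'
from h import *
i=env.camera_info("wrist");p,d=env.read_camera("wrist");P=cloud(i,d)
i2=env.camera_info("side");p2,d2=env.read_camera("side");P2=cloud(i2,d2)
a=p[:,:,::-1][:,120:440]; b=cv2.resize(cv2.convertScaleAbs(p2[180:320,120:240,::-1],alpha=1.6),(360,420),interpolation=cv2.INTER_CUBIC)
cv2.imwrite("pics/w3.png",np.hstack([a,b]))
m=((P2[...,0]>.55)&(P2[...,0]<.69)&(P2[...,1]>.06)&(P2[...,1]<.21)&(P2[...,2]>.02))
for z in np.arange(.1,.2,.01):
    q=P2[m&(abs(P2[...,2]-z)<.005)]
    if len(q):print(round(z,2),len(q),q.min(0).round(3),q.max(0).round(3))
E
```

```text
0.1 184 [0.597 0.119 0.095] [0.646 0.167 0.105]
0.11 53 [0.599 0.129 0.105] [0.644 0.166 0.115]
0.12 107 [0.599 0.124 0.115] [0.644 0.166 0.125]
0.13 152 [0.6   0.122 0.125] [0.652 0.166 0.135]
0.14 395 [0.599 0.114 0.135] [0.649 0.165 0.139]
0.16 52 [0.616 0.121 0.157] [0.638 0.163 0.165]
0.17 98 [0.615 0.112 0.165] [0.637 0.165 0.175]
0.18 105 [0.614 0.113 0.175] [0.638 0.166 0.185]
0.19 79 [0.614 0.119 0.185] [0.629 0.165 0.195]
```

View pics/w3.png

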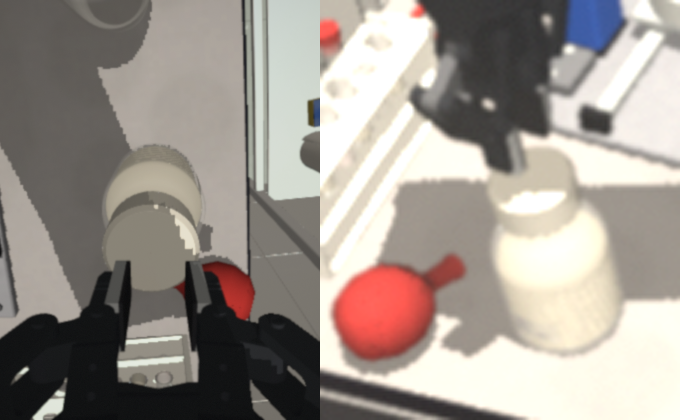

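The pads actually stand about 20–25 mm above the reported TCP height (tips near z 0.157 at a reported 0.131), so they closed on top of the cap. The bottle is upright and unmoved. I'll check this with the wrist depth.

```bash
python3 - <<'E'
from h import *
i=env.camera_info("wrist");p,d=env.read_camera("wrist");P=cloud(i,d)
s=env.observe()
c=np.linalg.inv(i["world_to_cam"]);print("cam",c[:3,3].round(4),"tool",s["tool_pos"].round(4),"dz",(c[2,3]-s["tool_pos"][2]).round(4))
q=P[255:300,235:255].reshape(-1,3);q2=P[255:300,305:325].reshape(-1,3)
for n,t in(("L",q),("R",q2)):
    t=t[t[:,2]>.142];print(n,len(t),np.percentile(t,[1,10,50,90,99],axis=0).round(4).tolist())
m=(P[...,2]>.13)&(P[...,2]<.1395)&(abs(P[...,0]-.62)<.05)&(abs(P[...,1]-.136)<.05)
(cx,cy),r=cv2.minEnclosingCircle(P[m][:,:2].astype(np.float32)*1000);print("cap",cx,cy,r,np.median(P[m][:,2]))
E
```

```text
cam [0.5441 0.1454 0.298 ] tool [0.6264 0.1377 0.1307] dz 0.1673
L 626 [[0.6138, 0.12, 0.1573], [0.6142, 0.1215, 0.1618], [0.6148, 0.1242, 0.173], [0.6229, 0.1256, 0.1867], [0.6324, 0.1258, 0.1909]]
R 742 [[0.6168, 0.1498, 0.1585], [0.6173, 0.1507, 0.1625], [0.6179, 0.1534, 0.1746], [0.624, 0.1567, 0.1875], [0.6332, 0.1579, 0.1913]]
cap 623.283203125 134.1084747314453 26.79096221923828 0.13600447394221177
```

The wrist depth confirms it: tips at z≈0.157 with the tool reading 0.131, an offset of about 26 mm at this opening, and no lateral error. I'll reopen, go 25 mm lower and grip again.

```bash
python3 -c "
from h import *
go((.623,.135,.16));go((.623,.135,.08))"
```

```text
t 3.85 pos [0.6264 0.1377 0.1307] gap 0.0254 F [ 0.1 -0.4  0.1] q [-0.52  0.45  0.27  1.77 -0.15  0.93  1.28]
slide cm [-2.94 -0.29 -0.28] turn [ 0.003  0.008 -0.004]
t 3.85 pos [0.6264 0.1377 0.1307] gap 0.0254 F [ 0.1 -0.4  0.1] q [-0.52  0.45  0.27  1.77 -0.15  0.93  1.28]
slide cm [ 5.06 -0.32 -0.35] turn [ 0.003  0.008 -0.004]
```

Request:
{"name": "play_rows", "arguments": {"deltas": [{"slide": [-1.5, -0.3, -0.3], "turn": [0, 0.008, -0.004], "gripper": 0}, {"slide": [-1.5, -0.3, -0.3], "turn": [0, 0.008, -0.004], "gripper": 0}, {"slide": [-1.5, -0.3, -0.3], "turn": [0, 0.008, -0.004], "gripper": 0}, {"slide": [-1.5, -0.3, -0.3], "turn": [0, 0.008, -0.004], "gripper": 0}, {"slide": [-1.5, -0.3, -0.3], "turn": [0, 0.008, -0.004], "gripper": 0}, {"slide": [-1.5, -0.3, -0.3], "turn": [0, 0.008, -0.004], "gripper": 0}]}}

```text
time_s: 4.45
tool_pos: [0.6228, 0.135, 0.1452]
orientation: [[-0.0, 0.102, 0.995], [0.0, 0.995, -0.102], [-1.0, -0.0, -0.0]]
force: [-0.4, -0.7, 1.1]
finger_gap: 0.0853
```

Request:
{"name": "play_rows", "arguments": {"deltas": [{"slide": [2, 0, 0], "turn": [0, 0, 0], "gripper": 0}, {"slide": [4, 0, 0], "turn": [0, 0, 0], "gripper": 0}, {"slide": [5.5, 0, 0], "turn": [0, 0, 0], "gripper": 0}, {"slide": [6.5, 0, 0], "turn": [0, 0, 0], "gripper": 0}, {"slide": [6.5, 0, 0], "turn": [0, 0, 0], "gripper": 0}, {"slide": [6.5, 0, 0], "turn": [0, 0, 0], "gripper": 0}]}}

```text
time_s: 5.05
tool_pos: [0.623, 0.1349, 0.0805]
orientation: [[-0.0, 0.102, 0.995], [0.0, 0.995, -0.102], [-1.0, -0.0, -0.0]]
force: [-0.4, -0.6, 0.8]
finger_gap: 0.0852
```

Request:
{"name": "play_rows", "arguments": {"deltas": [{"slide": [0, 0, 0], "turn": [0, 0, 0], "gripper": 0.2}, {"slide": [0, 0, 0], "turn": [0, 0, 0], "gripper": 0.3}, {"slide": [0, 0, 0], "turn": [0, 0, 0], "gripper": 0.4}, {"slide": [0, 0, 0], "turn": [0, 0, 0], "gripper": 0.5}, {"slide": [0, 0, 0], "turn": [0, 0, 0], "gripper": 0.5}, {"slide": [0, 0, 0], "turn": [0, 0, 0], "gripper": 0.5}], "grip_force": 40}}

```text
time_s: 5.65
tool_pos: [0.6236, 0.1352, 0.0815]
orientation: [[0.001, 0.102, 0.995], [0.001, 0.995, -0.102], [-1.0, 0.001, 0.001]]
force: [-0.8, 0.2, 7.4]
finger_gap: 0.0521
```

Request:
{"name": "play_rows", "arguments": {"deltas": [{"slide": [0, 0, 0], "turn": [0, 0, 0], "gripper": 0.6}, {"slide": [-1, 0, 0], "turn": [0, 0, 0], "gripper": 0.6}, {"slide": [-2, 0, 0], "turn": [0, 0, 0], "gripper": 0.6}, {"slide": [-4, 0, 0], "turn": [0, 0, 0], "gripper": 0.6}, {"slide": [-6, 0, 0], "turn": [0, 0, 0], "gripper": 0.6}, {"slide": [-8, 0, 0], "turn": [0, 0, 0], "gripper": 0.6}, {"slide": [-10, 0, 0], "turn": [0, 0, 0], "gripper": 0.6}, {"slide": [-10, 0, 0], "turn": [0, 0, 0], "gripper": 0.6}, {"slide": [-10, 0, 0], "turn": [0, 0, 0], "gripper": 0.6}]}}

```text
time_s: 6.55
tool_pos: [0.6235, 0.1351, 0.1819]
orientation: [[0.002, 0.102, 0.995], [0.001, 0.995, -0.102], [-1.0, 0.001, 0.002]]
force: [-0.9, -0.5, -3.3]
finger_gap: 0.0515
```

```bash
python3 - <<'E'
from h import *
go((.616,-.156,.182))
i=env.camera_info("wrist");p,d=env.read_camera("wrist");P=cloud(i,d)
hsv=cv2.cvtColor(p,cv2.COLOR_RGB2HSV);H,S,V=cv2.split(hsv)
# pocket rim, knob, head, cap from wrist
m=((P[...,2]>.06)&(P[...,2]<.073)&(S<60)&(V>90)&(P[...,1]<0)&(P[...,0]>.54)).astype(np.uint8)
k,l,st,c=cv2.connectedComponentsWithStats(m)
for j in range(1,k):
    if st[j,4]>60:
        q=P[l==j];(cx,cy),r=cv2.minEnclosingCircle(q[:,:2].astype(np.float32)*1000);print("rim",c[j].round(),st[j],cx,cy,r)
m=((H<8)|(H>172))&(S>150)&(V>40)&(P[...,0]<.53)&(P[...,1]<-.08)
if m.any():
    q=P[m];q=q[q[:,2]>.086];print("knob",len(q),q.mean(0),np.percentile(q,[2,98],axis=0).round(4).tolist())
m=(abs(P[...,0]-.623)<.05)&(abs(P[...,1]-.136)<.05)&(P[...,2]>.2)&(V>70)&(S<80)
q=P[m];print("held",len(q),np.percentile(q,[2,50,98],axis=0).round(3).tolist())
cv2.imwrite("pics/w4.png",p[...,::-1])
E
```

```text
t 6.55 pos [0.6235 0.1351 0.1819] gap 0.0515 F [-0.9 -0.5 -3.3] q [-0.53  0.4   0.29  1.73 -0.13  1.03  1.27]
slide cm [ -0.04 -29.04   2.22] turn [ 0.003  0.002 -0.001]
rim [  6. 225.] [  0 194  12  60 324] 626.6603393554688 -124.95156860351562 30.69355583190918
held 15165 [[0.598, 0.106, 0.212], [0.616, 0.136, 0.236], [0.644, 0.166, 0.248]]
```

View pics/w4.png

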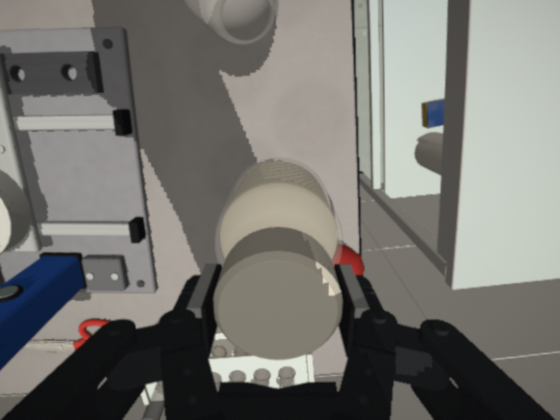

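The bottle is held by the cap (centre (278,290)), with 3.3 N of weight on the wrist. Now carrying it to the pocket at about (0.616, -0.157).

Request:
{"name": "play_rows", "arguments": {"deltas": [{"slide": [0, -1.5, 0.1], "turn": [0, 0, 0], "gripper": 0.6}, {"slide": [0, -4.5, 0.35], "turn": [0, 0, 0], "gripper": 0.6}, {"slide": [0, -8, 0.6], "turn": [0, 0, 0], "gripper": 0.6}, {"slide": [0, -12, 0.9], "turn": [0, 0, 0], "gripper": 0.6}, {"slide": [0, -16, 1.2], "turn": [0, 0, 0], "gripper": 0.6}, {"slide": [0, -20, 1.5], "turn": [0, 0, 0], "gripper": 0.6}, {"slide": [0, -24, 1.8], "turn": [0, 0, 0], "gripper": 0.6}, {"slide": [0, -27, 2.05], "turn": [0, 0, 0], "gripper": 0.6}, {"slide": [0, -28.5, 2.2], "turn": [0, 0, 0], "gripper": 0.6}, {"slide": [0, -29.1, 2.25], "turn": [0, 0, 0], "gripper": 0.6}]}}

```text
time_s: 7.6
tool_pos: [0.615, -0.159, 0.1803]
orientation: [[-0.001, 0.104, 0.995], [0.0, 0.995, -0.104], [-1.0, 0.0, -0.001]]
force: [1.1, 0.1, -2.2]
finger_gap: 0.0517
```

Request:
{"name": "play_rows", "arguments": {"deltas": [{"slide": [0, 0, 0], "turn": [0, 0, 0], "gripper": 0.6}, {"slide": [0, 0, 0], "turn": [0, 0, 0], "gripper": 0.6}]}}

```text
time_s: 7.8
tool_pos: [0.6149, -0.1578, 0.1798]
orientation: [[-0.001, 0.103, 0.995], [0.001, 0.995, -0.103], [-1.0, 0.0, -0.001]]
force: [-0.7, 0.7, -3.0]
finger_gap: 0.0516
```

```bash
python3 - <<'E'
from h import *
go((.616,-.157,.1235))
i=env.camera_info("wrist");p,d=env.read_camera("wrist");P=cloud(i,d)
hsv=cv2.cvtColor(p,cv2.COLOR_RGB2HSV);H,S,V=cv2.split(hsv)
m=(P[...,2]>.061)&(P[...,2]<.073)&(np.hypot(P[...,0]-.616,P[...,1]+.157)<.055)
q=P[m];print("rim",len(q))
from scipy.optimize import least_squares
if len(q)>20:
    r=least_squares(lambda c:np.hypot(q[:,0]-c[0],q[:,1]-c[1])-.0435,[.616,-.157],loss="soft_l1",f_scale=.002);print(r.x,np.percentile(q,[2,98],axis=0).round(3).tolist())
m=((H<8)|(H>172))&(S>150)&(V>40)&(P[...,0]<.53)&(P[...,1]<-.08)
q=P[m];q=q[q[:,2]>.086];print("knob",len(q),q.mean(0).round(4),np.percentile(q,[2,98],axis=0).round(4).tolist())
a=p[:,:,::-1]
p2,d2=env.read_camera("side")
b=cv2.resize(p2[100:250,170:320,::-1],(420,420),interpolation=cv2.INTER_CUBIC)
cv2.imwrite("pics/w5.png",cv2.resize(np.hstack([a[:,50:430],b]),(800,420)))
E
```

```text
t 7.8 pos [ 0.6149 -0.1578  0.1798] gap 0.0516 F [-0.7  0.7 -3. ] q [-0.13  0.4   0.37  1.74 -0.17  1.03  1.76]
slide cm [5.63 0.09 0.11] turn [ 0.001 -0.001 -0.   ]
rim 1019
[ 0.61463157 -0.15692331] [[0.569, -0.201, 0.063], [0.616, -0.112, 0.069]]
knob 2101 [ 0.4906 -0.1438  0.0916] [[0.4741, -0.1601, 0.0899], [0.5073, -0.1274, 0.0931]]
```

View pics/w5.png

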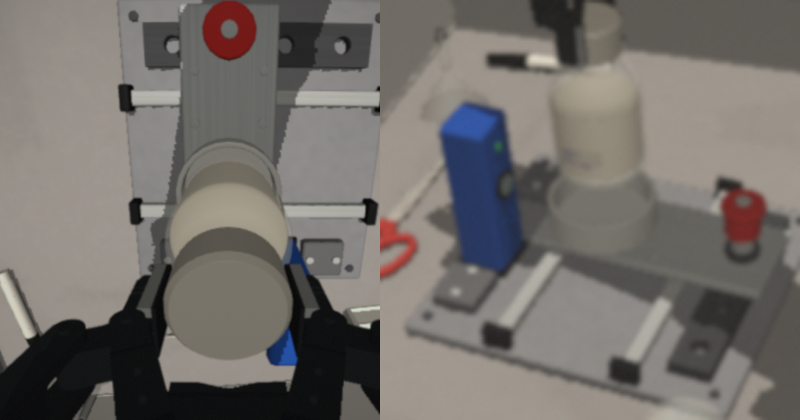

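The wrist view shows the bottle above the pocket rim, and the knob at (0.4907, -0.1438). Together they put the pocket at (0.615, -0.157), within 1 mm of the tool. Lowering.

Request:
{"name": "play_rows", "arguments": {"deltas": [{"slide": [0, 0.1, 0], "turn": [0, 0, 0], "gripper": 0.6}, {"slide": [1.5, 0.1, 0], "turn": [0, 0, 0], "gripper": 0.6}, {"slide": [3, 0.1, 0], "turn": [0, 0, 0], "gripper": 0.6}, {"slide": [4, 0.1, 0], "turn": [0, 0, 0], "gripper": 0.6}, {"slide": [4.8, 0.1, 0], "turn": [0, 0, 0], "gripper": 0.6}, {"slide": [5.3, 0.1, 0], "turn": [0, 0, 0], "gripper": 0.6}, {"slide": [5.5, 0.1, 0], "turn": [0, 0, 0], "gripper": 0.6}, {"slide": [5.5, 0.1, 0], "turn": [0, 0, 0], "gripper": 0.6}]}}

```text
time_s: 8.7
tool_pos: [0.6152, -0.1565, 0.125]
orientation: [[-0.001, 0.103, 0.995], [0.001, 0.995, -0.103], [-1.0, 0.0, -0.001]]
force: [0.1, 0.1, -2.8]
finger_gap: 0.0518
```

Request:
{"name": "play_rows", "arguments": {"deltas": [{"slide": [0.05, 0, 0], "turn": [0, 0, 0], "gripper": 0.6}, {"slide": [0.1, 0, 0], "turn": [0, 0, 0], "gripper": 0.6}, {"slide": [0.15, 0, 0], "turn": [0, 0, 0], "gripper": 0.6}, {"slide": [0.15, 0, 0], "turn": [0, 0, 0], "gripper": 0.6}]}}

```text
time_s: 9.1
tool_pos: [0.6153, -0.1564, 0.1236]
orientation: [[-0.001, 0.103, 0.995], [0.001, 0.995, -0.103], [-1.0, 0.001, -0.001]]
force: [-0.2, 0.0, -2.1]
finger_gap: 0.0515
```

Request:
{"name": "play_rows", "arguments": {"deltas": [{"slide": [0.05, 0, 0], "turn": [0, 0, 0], "gripper": 0.6}, {"slide": [0.1, 0, 0], "turn": [0, 0, 0], "gripper": 0.6}, {"slide": [0.15, 0, 0], "turn": [0, 0, 0], "gripper": 0.6}, {"slide": [0.15, 0, 0], "turn": [0, 0, 0], "gripper": 0.6}]}}

```text
time_s: 9.5
tool_pos: [0.616, -0.1566, 0.1235]
orientation: [[0.001, 0.103, 0.995], [0.001, 0.995, -0.103], [-1.0, 0.001, 0.001]]
force: [-4.4, 2.5, 14.8]
finger_gap: 0.0518
```

The bottle is seated: the force is now 14.8 N upward. I'll relax the push, open, and rise.

Request:
{"name": "play_rows", "arguments": {"deltas": [{"slide": [-0.05, 0, -0.08], "turn": [0, 0, 0], "gripper": 0.6}, {"slide": [-0.1, 0, -0.08], "turn": [0, 0, 0], "gripper": 0.3}, {"slide": [-0.1, 0, -0.08], "turn": [0, 0, 0], "gripper": 0.1}, {"slide": [-0.1, 0, -0.08], "turn": [0, 0, 0], "gripper": 0}, {"slide": [-0.1, 0, -0.08], "turn": [0, 0, 0], "gripper": 0}, {"slide": [-2, 0, -0.08], "turn": [0, 0, 0], "gripper": 0}, {"slide": [-5, 0, -0.08], "turn": [0, 0, 0], "gripper": 0}, {"slide": [-9, 0, -0.08], "turn": [0, 0, 0], "gripper": 0}, {"slide": [-12, 0, -0.08], "turn": [0, 0, 0], "gripper": 0}, {"slide": [-12, 0, -0.08], "turn": [0, 0, 0], "gripper": 0}]}}

```text
time_s: 10.5
tool_pos: [0.6169, -0.1573, 0.2479]
orientation: [[0.007, 0.103, 0.995], [0.0, 0.995, -0.103], [-1.0, 0.001, 0.007]]
force: [-0.5, -1.0, 0.0]
finger_gap: 0.0852
```

```bash
python3 - <<'E'
from h import *
go((.4907,-.1438,.24));go((.4907,-.1438,.055))
i=env.camera_info("side");p,d=env.read_camera("side");P=cloud(i,d)
m=(P[...,2]>.165)&(P[...,2]<.185)&(np.hypot(P[...,0]-.616,P[...,1]+.157)<.05)
q=P[m];print(len(q),cv2.minEnclosingCircle(q[:,:2].astype(np.float32)*1000),np.median(q[:,2]),np.percentile(q[:,2],[5,95]))
E
```

```text
t 10.5 pos [ 0.6169 -0.1573  0.2479] gap 0.0852 F [-0.5 -1.   0. ] q [-0.15  0.34  0.39  1.67 -0.14  1.15  1.74]
slide cm [  0.7    0.04 -12.7 ] turn [ 0.002  0.007 -0.001]
t 10.5 pos [ 0.6169 -0.1573  0.2479] gap 0.0852 F [-0.5 -1.   0. ] q [-0.15  0.34  0.39  1.67 -0.14  1.15  1.74]
slide cm [ 19.2    0.02 -12.83] turn [ 0.002  0.007 -0.001]
329 ((617.4780883789062, -152.50050354003906), 26.17704963684082) 0.17642680392653853 [0.16706339 0.17843608]
```

Released; the cap top is at about 0.177 m, so the bottle is seated and upright. Moving over the knob.

Request:
{"name": "play_rows", "arguments": {"deltas": [{"slide": [0, 0, -3], "turn": [0, 0.007, 0], "gripper": 0}, {"slide": [0.5, 0, -7], "turn": [0, 0.007, 0], "gripper": 0}, {"slide": [0.7, 0, -10.5], "turn": [0, 0.007, 0], "gripper": 0}, {"slide": [2, 0, -12.5], "turn": [0, 0.007, 0], "gripper": 0}, {"slide": [5, 0, -12.8], "turn": [0, 0.007, 0], "gripper": 0}, {"slide": [8, 0, -12.8], "turn": [0, 0.007, 0], "gripper": 0}, {"slide": [11, 0, -12.8], "turn": [0, 0.007, 0], "gripper": 0}, {"slide": [12, 0, -12.8], "turn": [0, 0.007, 0], "gripper": 0}, {"slide": [12, 0, -12.8], "turn": [0, 0.007, 0], "gripper": 0}]}}

```text
time_s: 11.45
tool_pos: [0.4881, -0.1435, 0.1235]
orientation: [[-0.006, 0.103, 0.995], [0.001, 0.995, -0.103], [-1.0, 0.001, -0.006]]
force: [0.3, 0.6, 1.0]
finger_gap: 0.0855
```

```bash
python3 - <<'E'
from h import *
go((.4907,-.1438,.046))
i=env.camera_info("wrist");p,d=env.read_camera("wrist");P=cloud(i,d)
hsv=cv2.cvtColor(p,cv2.COLOR_RGB2HSV);H,S,V=cv2.split(hsv)
m=((H<8)|(H>172))&(S>150)&(V>30)&(P[...,0]<.54)&(P[...,1]<-.08)
q=P[m];q=q[q[:,2]>.086];print("knob",len(q),q.mean(0).round(4),np.percentile(q,[1,99],axis=0).round(4).tolist())
E
```

```text
t 11.45 pos [ 0.4881 -0.1435  0.1235] gap 0.0855 F [0.3 0.6 1. ] q [-0.16  0.27  0.37  2.07 -0.13  0.83  1.76]
slide cm [ 7.75 -0.    0.3 ] turn [ 0.002 -0.006 -0.001]
knob 2139 [ 0.4885 -0.1435  0.0915] [[0.4721, -0.1607, 0.0878], [0.5068, -0.1267, 0.093]]
```

Request:
{"name": "play_rows", "arguments": {"deltas": [{"slide": [2, 0, 0.25], "turn": [0, -0.006, 0], "gripper": 0}, {"slide": [4.5, 0, 0.25], "turn": [0, -0.006, 0], "gripper": 0}, {"slide": [6.5, 0, 0.25], "turn": [0, -0.006, 0], "gripper": 0}, {"slide": [7.5, 0, 0.25], "turn": [0, -0.006, 0], "gripper": 0}, {"slide": [7.7, 0, 0.25], "turn": [0, -0.006, 0], "gripper": 0}, {"slide": [7.7, 0, 0.25], "turn": [0, -0.006, 0], "gripper": 0}]}}

```text
time_s: 12.1
tool_pos: [0.4918, -0.1441, 0.0486]
orientation: [[0.003, 0.103, 0.995], [0.0, 0.995, -0.103], [-1.0, 0.001, 0.003]]
force: [-0.2, -0.2, 0.8]
finger_gap: 0.0854
```

Request:
{"name": "play_rows", "arguments": {"deltas": [{"slide": [0, 0, 0], "turn": [0, 0, 0], "gripper": 0.3}, {"slide": [0, 0, 0], "turn": [0, 0, 0], "gripper": 0.45}, {"slide": [0, 0, 0], "turn": [0, 0, 0], "gripper": 0.6}, {"slide": [0, 0, 0], "turn": [0, 0, 0], "gripper": 0.8}, {"slide": [0, 0, 0], "turn": [0, 0, 0], "gripper": 0.8}, {"slide": [0, 0, 0], "turn": [0, 0, 0], "gripper": 0.8}], "grip_force": 60}}

```text
time_s: 12.7
tool_pos: [0.4922, -0.1441, 0.0494]
orientation: [[0.004, 0.103, 0.995], [0.001, 0.995, -0.103], [-1.0, 0.001, 0.004]]
force: [-3.5, 0.7, 14.1]
finger_gap: 0.0353
```

Request:
{"name": "play_rows", "arguments": {"deltas": [{"slide": [-0.3, 0, -0.1], "turn": [0, 0, 0], "gripper": 0.8}, {"slide": [-0.6, 0, -0.1], "turn": [0, 0, 0], "gripper": 0.8}, {"slide": [-0.9, 0, -0.1], "turn": [0, 0, 0], "gripper": 0.8}, {"slide": [-1.2, 0, -0.1], "turn": [0, 0, 0], "gripper": 0.8}, {"slide": [-1.4, 0, -0.1], "turn": [0, 0, 0], "gripper": 0.8}, {"slide": [-1.5, 0, -0.1], "turn": [0, 0, 0], "gripper": 0.8}, {"slide": [-1.5, 0, -0.1], "turn": [0, 0, 0], "gripper": 0.8}]}}

```text
time_s: 13.4
tool_pos: [0.4919, -0.144, 0.0646]
orientation: [[0.006, 0.103, 0.995], [0.0, 0.995, -0.103], [-1.0, 0.001, 0.005]]
force: [6.8, -1.7, -10.7]
finger_gap: 0.0349
```

```bash
python3 - <<'E'
from h import *
go((.4907,-.1438,.06))
i=env.camera_info("wrist");p,d=env.read_camera("wrist");P=cloud(i,d)
hsv=cv2.cvtColor(p,cv2.COLOR_RGB2HSV);H,S,V=cv2.split(hsv)
m=((H<8)|(H>172))&(S>130)&(V>25)&(P[...,0]<.54)&(P[...,1]<-.08)
q=P[m];print("knob z",len(q),np.percentile(q,[1,25,50,75,99],axis=0).round(4).tolist())
cv2.imwrite("pics/w6.png",p[120:,100:460,::-1])
E
```

```text
t 13.4 pos [ 0.4919 -0.144   0.0646] gap 0.0349 F [  6.8  -1.7 -10.7] q [-0.13  0.36  0.34  2.11 -0.19  0.69  1.81]
slide cm [ 0.46  0.01 -0.13] turn [ 0.002  0.005 -0.001]
knob z 5280 [[0.472, -0.1609, 0.0792], [0.478, -0.1515, 0.1056], [0.4846, -0.1432, 0.1063], [0.4952, -0.1354, 0.1068], [0.5068, -0.1265, 0.1078]]
```

View pics/w6.png

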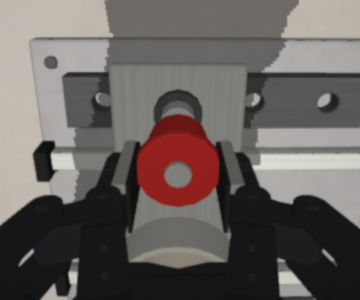

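The knob top is now at 0.106 m, so the plunger is up 15 mm and held securely. Sliding +50 mm.

Request:
{"name": "play_rows", "arguments": {"deltas": [{"slide": [0, 0.3, 0], "turn": [0, 0, 0], "gripper": 0.8}, {"slide": [0, 0.9, 0], "turn": [0, 0, 0], "gripper": 0.8}, {"slide": [0, 1.7, 0], "turn": [0, 0, 0], "gripper": 0.8}, {"slide": [0, 2.5, 0], "turn": [0, 0, 0], "gripper": 0.8}, {"slide": [0, 3.3, 0], "turn": [0, 0, 0], "gripper": 0.8}, {"slide": [0, 4.1, 0], "turn": [0, 0, 0], "gripper": 0.8}, {"slide": [0, 4.7, 0], "turn": [0, 0, 0], "gripper": 0.8}, {"slide": [0, 5.0, 0], "turn": [0, 0, 0], "gripper": 0.8}, {"slide": [0, 5.0, 0], "turn": [0, 0, 0], "gripper": 0.8}, {"slide": [0, 5.0, 0], "turn": [0, 0, 0], "gripper": 0.8}]}}

```text
time_s: 14.45
tool_pos: [0.4973, -0.0937, 0.0645]
orientation: [[0.006, 0.102, 0.995], [0.0, 0.995, -0.102], [-1.0, 0.001, 0.006]]
force: [4.9, 0.9, -11.3]
finger_gap: 0.0351
```

```bash
python3 - <<'E'
from h import *
go((.4907+.0052,-.1438+.0497,.06))
i=env.camera_info("wrist");p,d=env.read_camera("wrist");P=cloud(i,d)
hsv=cv2.cvtColor(p,cv2.COLOR_RGB2HSV);H,S,V=cv2.split(hsv)
m=((H<8)|(H>172))&(S>130)&(V>25)&(P[...,0]<.54)&(P[...,1]<-.04)
q=P[m];q=q[q[:,2]>.1];print("knob z",len(q),np.percentile(q,[1,50,99],axis=0).round(4).tolist())
E
```

```text
t 14.45 pos [ 0.4973 -0.0937  0.0645] gap 0.0351 F [  4.9   0.9 -11.3] q [-0.22  0.35  0.33  2.12 -0.18  0.69  1.7 ]
slide cm [ 0.45 -0.05 -0.14] turn [ 0.002  0.006 -0.001]
knob z 4691 [[0.4772, -0.1107, 0.1019], [0.4917, -0.0931, 0.1063], [0.5124, -0.0761, 0.1077]]
```

Request:
{"name": "play_rows", "arguments": {"deltas": [{"slide": [0.3, -0.04, 0], "turn": [0, 0, 0], "gripper": 0.8}, {"slide": [0.6, -0.04, 0], "turn": [0, 0, 0], "gripper": 0.8}, {"slide": [0.9, -0.04, 0], "turn": [0, 0, 0], "gripper": 0.8}, {"slide": [1.2, -0.04, 0], "turn": [0, 0, 0], "gripper": 0.8}, {"slide": [1.4, -0.04, 0], "turn": [0, 0, 0], "gripper": 0.8}, {"slide": [1.5, -0.04, 0], "turn": [0, 0, 0], "gripper": 0.8}, {"slide": [1.5, -0.04, 0], "turn": [0, 0, 0], "gripper": 0.8}]}}

```text
time_s: 15.2
tool_pos: [0.4974, -0.0942, 0.0496]
orientation: [[0.006, 0.102, 0.995], [0.0, 0.995, -0.102], [-1.0, 0.001, 0.006]]
force: [0.9, 1.4, -1.3]
finger_gap: 0.0349
```

The plunger went back to its original height (0.0496 against 0.0494) without resistance, so the pin is in the hole. Opening and rising.

Request:
{"name": "play_rows", "arguments": {"deltas": [{"slide": [0, 0, 0], "turn": [0, 0, 0], "gripper": 0.5}, {"slide": [0, 0, 0], "turn": [0, 0, 0], "gripper": 0.2}, {"slide": [0, 0, 0], "turn": [0, 0, 0], "gripper": 0}, {"slide": [0, 0, 0], "turn": [0, 0, 0], "gripper": 0}, {"slide": [-3, 0, 0], "turn": [0, 0, 0], "gripper": 0}, {"slide": [-7, 0, 0], "turn": [0, 0, 0], "gripper": 0}, {"slide": [-11, 0, 0], "turn": [0, 0, 0], "gripper": 0}, {"slide": [-14, 0, 0], "turn": [0, 0, 0], "gripper": 0}, {"slide": [-14, 0, 0], "turn": [0, 0, 0], "gripper": 0}]}}

```text
time_s: 16.1
tool_pos: [0.4986, -0.0946, 0.1935]
orientation: [[0.012, 0.103, 0.995], [0.001, 0.995, -0.103], [-1.0, 0.002, 0.012]]
force: [0.7, -0.4, -0.5]
finger_gap: 0.0853
```

```bash
python3 - <<'E'
from h import *
go((.4907+.0052,-.1438+.0497,.06))
a=np.radians(-6);fy=np.array([-np.sin(a),np.cos(a)]);
for n in("wrist","side"):
    i=env.camera_info(n);p,d=env.read_camera(n);P=cloud(i,d)
    hsv=cv2.cvtColor(p,cv2.COLOR_RGB2HSV);H,S,V=cv2.split(hsv)
    m=((H<8)|(H>172))&(S>130)&(V>25)&(P[...,0]<.54)&(P[...,1]<-.04)&(P[...,2]>.085)
    q=P[m];c=np.percentile(q,[2,98],axis=0).mean(0)
    print(n,"knob",len(q),np.percentile(q,[2,50,98],axis=0).round(4).tolist(),"moved",((c[:2]-[.4906,-.1438])@fy).round(4))
    m=(P[...,2]>.165)&(P[...,2]<.19)&(np.hypot(P[...,0]-.62,P[...,1]+.107)<.045)
    q=P[m]
    if len(q):print("cap",cv2.minEnclosingCircle(q[:,:2].astype(np.float32)*1000),np.percentile(q[:,2],[5,50,95]).round(4))
    if n=="side":cv2.imwrite("pics/s7.png",cv2.resize(cv2.convertScaleAbs(p[90:330,80:420,::-1],alpha=1.3),(800,565)))
E
```

```text
t 16.1 pos [ 0.4986 -0.0946  0.1935] gap 0.0853 F [ 0.7 -0.4 -0.5] q [-0.28  0.16  0.39  2.02 -0.08  0.97  1.61]
slide cm [ 1.335e+01 -1.000e-02 -4.300e-01] turn [ 0.002  0.012 -0.002]
wrist knob 1324 [[0.478, -0.1103, 0.0895], [0.4935, -0.0936, 0.0916], [0.5115, -0.0774, 0.093]] moved 0.0501
cap ((616.357666015625, -106.24720764160156), 26.187843322753906) [0.1663 0.1764 0.1788]
side knob 134 [[0.4814, -0.1059, 0.0861], [0.495, -0.0854, 0.0903], [0.5126, -0.0735, 0.0928]] moved 0.0545
cap ((621.1032104492188, -104.04293823242188), 27.05586051940918) [0.1667 0.1766 0.1785]
```

View pics/s7.png

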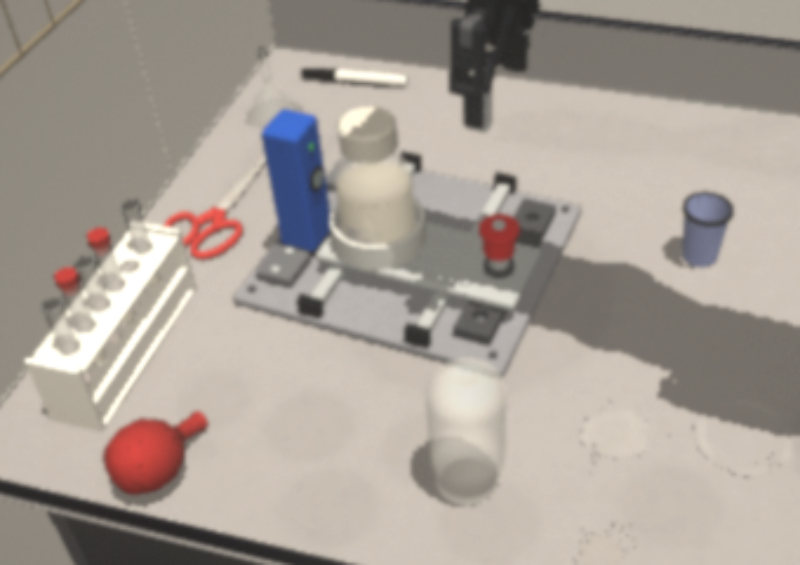

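The bottle stands upright in the pocket at (375,220), facing the blue head. The knob top reads 0.0916 m, the same as its home value, and travel is 50.1 mm. The bystanders are in place and the arm is clear.

```bash
python3 -c "
from bench import env
print(env.hand_in())"
```

```text
the job is handed in; nothing more can be done
None
```

The milk bottle is upright in the white pocket and released. The carriage is at the reading head's station, and the plunger pin is down in that station's hole. I handed the job in at about 16 s of the 51 s allowed; no verdict was reported.

**Last checks**
- **Plunger:** the wrist camera put the knob top at 0.0916 m, against 0.0915–0.0916 m before it was pulled, so the pin is fully home.
- **Carriage travel:** the wrist camera gave 50.1 mm, against the 50 mm needed. The side camera gave 54.5 mm, but it sees only part of the knob and also read a few mm off on other objects, so I trusted the wrist camera.
- **Bottle:** the cap top is level at about 0.177 m, where 0.178 m is expected for a seated bottle.
- **Bystanders:** the jar, cup and bulb look untouched in the last picture.

**What went wrong**
- **First grasp:** it missed because the fingertips stood about 26 mm above the reported tool position. The fingers closed on top of the cap and pressed on it with about 39 N, just under the 40 N limit. I only read the force at the end of that move, so a brief higher peak is possible. The bottle stayed upright and in place, and the second grasp, 25 mm lower, held.

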